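Close the rod-scoring jig and hold its clamp plate down

TASK

A glass rod lies in the scoring jig. First press the blue hinged strap down until it snaps shut under its detent. Then take the yellow clamp plate by its black handle, lay it square on the jig, slide it along over the locating pin hidden beneath it until it drops on, and press it down fully home against its springs; finish while still holding it pressed down, and leave the teal and the red jar where they are.

Things in the scene. Friction and masses are not known exactly. Their poses are not given: they have to be found in the camera images.
- jig: Fixed scoring jig: aluminium bed 140 (x) x 200 (y) x 22 mm high, origin under its centre, z up, yaw within 0.25 rad of the world's. A glass rod lies below the top face in a groove along y at x = -26 mm and sticks out 40 mm past the -y end and 26 mm past the +y end. The strap is on the +y half; the clamp plate belongs on the -y half, where the pin stands.
- jig_slot (a point): Centre of the black slot (34 mm along y) on the jig's top face, at jig x 0, y -45, z 22 mm; axes as the jig's. A fixed steel pin, 10 mm diameter, 10 mm tall, tip coned over 2.5 mm, stands in the slot: at x = 0, but anywhere within 10 mm of the centre along y, new each run, not given. See it before the plate covers it, or feel for it by sliding the plate along y.
- jig_plungers (a point): On the jig's top face midway between two brass spring plungers, which stand 4 mm proud at 28 mm either side along the jig's y (same point as jig_slot). They carry the dropped-on plate; its weight does not sink them. Pushing both flush takes about 10 N in all, and they push the plate up again if let go.
- strap (a joint): Angle of the blue hinged strap (rad): 0 = shut, flat on the jig; grows as it rises; starts at 0.5 to 0.9 and stays where left (stiff hinge). The tip meets a spring ball at about 0.15 rad, must be pressed past it with about 5 N at the pad, and is then held below 0.06.
- strap_hinge (a point): Middle of the strap's hinge pin (jig x 45, y 60, z 27 mm), its axis along the jig's y. The strap, 91 mm long, 30 wide, 8 thick, runs from here to the jig's -x and its tip swings up. Beyond the tip a detent post (jig x -64 to -52 mm, 26 mm wide) rises 44 mm above the bench.
- strap_pad (a point): Centre of the top of the black rubber pad on the strap, the place to press: 65 mm from the hinge along the strap and 7 mm above its mid-plane; moves with the strap; 34 mm above the bench when shut.
- plate_grip (a point): Centre of the clamp plate's black bar handle: 22 mm wide (plate y), 50 long (plate x), from 16 to 52 mm above the underside; this point is on the plate's axis 36 mm above the underside. The plate starts flat on the bench on the other side from the jig, handle up, yaw up to 0.6 rad; it goes on with its axes parallel to the jig's (a half turn is fine too).
- plate: Loose clamp plate, 0.2 to 0.3 kg: yellow slab 84 (x) x 80 (y) x 16 mm. Origin: mid underside, at the mouth of a blind hole (14 mm diameter, 12 deep, mouth bevelled 1.5 mm), out of sight right below the handle. Over the slot the underside rides on the pin tip 10 mm above the jig's top; when the hole meets the pin it drops to 4 mm, onto the plungers; pressed home it is at 0.
- teal_jar: Bystander: small round jar with teal contents and white lid, 48 mm diameter, 74 mm tall, origin under its centre.
- red_jar: Bystander: small round jar with red contents and red lid, 52 mm diameter, 62 mm tall, origin under its centre.

How it is judged:
On the way, in this order (a step that is already met when the one before it is completed fails the run):
1. the strap is snapped shut (value of joint strap below 0.07 rad), for 0.2 s.
2. the clamp plate has dropped over the pin (z of plate in the frame of jig_slot below 0.007 m and x of plate in the frame of jig_slot between -0.006 and 0.006 m and y of plate in the frame of jig_slot between -0.016 and 0.016 m), for 0.1 s.
At the end, for the whole second after the job is handed in: Strap shut (below 0.07 rad); clamp plate on the pin, underside within 2 mm of the jig's top face, tilt under 0.06 rad, square to the jig within 0.15 rad, and still held down by the fingers (over 2 N) (value of joint strap below 0.07 rad and z of plate in the frame of jig_slot below 0.002 m and x of plate in the frame of jig_slot between -0.006 and 0.006 m and y of plate in the frame of jig_slot between -0.016 and 0.016 m and angle between plate's own z axis and vertical below 0.06 rad and angle between the x axis of plate and the x axis of jig, either way round below 0.15 rad and contact force between the fingers and plate above 2 N); the arm keeps its last pose, push and grip.
It fails at once if a bystander is moved by more than 30 mm (distance of any of teal_jar, red_jar from where it was at the start of the episode above 0.03 m).
It also fails if it takes over 61 s, if anything falls off the work surface, if the arm or the gripper's body presses on something with over 40 N, if the wrist force passes 120 N, or if a joint passes its speed limit or range.

ROBOT

A 7-joint arm with a two-finger parallel gripper is mounted at the origin on the work surface; the furniture and walls round the work are solid. World frame = base frame: x ahead of the robot, y to its left, z up, the work surface at z = 0. Lengths are in m, angles in rad, forces in N, time in s.
With the tool pointing down it reaches from about 0.4 to 0.9 m from the base axis. Payload 5.5 kg.
Tool frame: the origin (TCP) lies between the finger pads; the fingertips stand tip_extent ahead of it and the grasp point (between the pads) lies 6 mm ahead of it (tip_extent is the distance from the TCP to the fingertips, in m); z points along the fingers, y is the line along which they close (so a half turn about z gives the same grasp; the last joint's range is limited). The gripper opens to 85 mm and grips with 20 to 120 N. Pads are 22 mm wide; open, the fingers measure 114 mm over their backs; the gripper's body (76 mm by 85 mm) begins 54 mm behind the grasp point. The pads swing forward as they close: fully open they stand 13 mm farther back than shut.
Start: joints at [1.44, 0.501, -0.427, 1.55, 0.221, 1.138, -0.21], TCP at [0.249, -0.6, 0.256] pointing down, gripper open.
Joint ranges: [-2.88, 2.88], [-0.31, 2.03], [-1.54, 1.56], [0.2, 2.42], [-1.41, 4.55], [0.19, 2.02], [-2.57, 2.57]. Speed limits (rad/s): [2.57, 2.57, 3.14, 3.14, 3.14, 3.14, 3.14].

INTERFACE

Orientations are given as a rotation vector (axis times angle).
In Python, from cell import read_state, snapshot, get_calibration, job_done, tip_extent gives the robot as it stands.
- The arm moves only by the tool drive_tool, never from a script. Its argument "series" is a list of rows, each a list of 3 entries, a list of its own where there are three numbers: the turn, a rotation vector about the tool's x, y, z in degrees, then the shift along the tool's x, y, z in cm, then the finger opening in cm, from 0 to 8.54. In form: [[[ax, ay, az], [dx, dy, dz], jaw], ...]. A call has 1 to 20 rows; each row shifts and turns the commanded pose from where the row before left it, along the tool's axes as they then stand; what a row does not reach is not made up. A row lasts 1/12 s, in which the tool goes at most 41.7 mm and 7.16 degrees, less where a joint would pass 70% of its speed; a pose out of reach is approached as far as the arm can. A call is refused whole if a number of a shift passes 4.17 or a number of a turn 7.16, either way. A call with a gripper value outside its range is refused whole. The fingers move at their own pace and stop on an object; the grip force is fixed at half the most. Time passes only in rows, so rows that do not move let the fingers close. It gives the time, the measured TCP pose, the force, the opening and the grip force at its end, in the units of the state.
- read_state(): the state, without advancing time (a new reading comes with each control period).
- snapshot(name): name is "scene" or "top" or "wrist"; returns the picture (480x640x3 uint8, blue, green, red); there is no depth.
- get_calibration(name): a dict with "fx", "fy", "cx", "cy" (pixels), "xyz" and "rotation" of the camera in the world. Camera axes: x right, y up, looking along -z (the intrinsics and any distortion apply to the point x, -y, -z); pixel columns grow to the right and rows downward; lengths in m; the calibration is good to about 2 mm. A picture is of the moment at which its call begins: read the wrist's pose just before it. get_calibration takes no time and is no camera call; for the wrist camera it gives the pose at the moment of the call.
- job_done(): hands the job in; it is judged then, once.
The state is a dict: "clock": time; "qpos": joint angles; "joint_vel": joint speeds; "joint_torque": joint torques, N m; "ee_pos": TCP position; "tool_rot": TCP orientation; "wrist_force": force on the tool from outside, world axes, zero at the start; "wrist_torque": the same for the moment, N m; "width": finger opening in m; "gripper_force": force on a finger pad.
Only numpy, scipy, OpenCV 4.12 (cv2) and the standard library are available. Lean on these libraries where they do the work, as an engineer would, in place of code of your own. Each camera call takes 0.05 s, during which the arm holds its last target. There are 200 camera calls.

## Working session

There is one attempt and no reset: what is moved stays moved. The work goes in short steps, Python scripts to look and compute and a tool call to move; the robot and the scene stay as the last step left them, time stands still between calls to the robot, and variables do not carry over. Pictures are saved under pics/ and viewed, at most 10 in all, crops included, and the job is handed in when it is done.

Besides the shell and the picture viewer there is one more tool, called after "Request:" by a JSON object that holds its "name" and its "arguments", one argument or row to a line. drive_tool: Moves the arm, as the interface text tells. Its arguments: {"type":"object","properties":{"series":{"type":"array"}},"required":["series"]}

```bash
mkdir -p pics; ls
python3 - <<'E'
from cell import *
import cv2,json
print(tip_extent() if callable(tip_extent) else tip_extent)
s=read_state();print({k:s[k] for k in('clock','ee_pos','tool_rot','wrist_force','width')})
for n in('scene','top','wrist'):
    print(n,get_calibration(n)); im=snapshot(n); cv2.imwrite(f'pics/{n}0.png',im)
E
```

```text
pics
0.025
{'clock': 0.0, 'ee_pos': array([ 0.24914011, -0.59966391,  0.25526445]), 'tool_rot': array([-3.07898586e+00, -6.14365114e-01,  4.90796071e-04]), 'wrist_force': array([ 0.16232206,  0.45931379, -0.19068034]), 'width': 0.08549486811428447}
scene {'fx': 577.6691157801692, 'fy': 577.6691157801692, 'cx': 321.28542186205715, 'cy': 239.68345379075805, 'xyz': array([-0.07933481,  0.72264246,  0.55273789]), 'rotation': array([ 0.41608427, -1.31489966, -2.21567435])}
top {'fx': 485.80893758741973, 'fy': 485.80893758741973, 'cx': 323.3249448210202, 'cy': 235.27073938884214, 'xyz': array([0.22240952, 0.00225802, 1.05859533]), 'rotation': array([ 0.15545208, -0.16462336, -1.65892422])}
wrist {'fx': 353.4180157694327, 'fy': 353.4180157694327, 'cx': 319.7053011446072, 'cy': 234.30709832564523, 'xyz': array([ 0.31340535, -0.57361889,  0.37361555]), 'rotation': array([-0.24659093,  0.16579865, -1.16809875])}
```

View pics/top0.png

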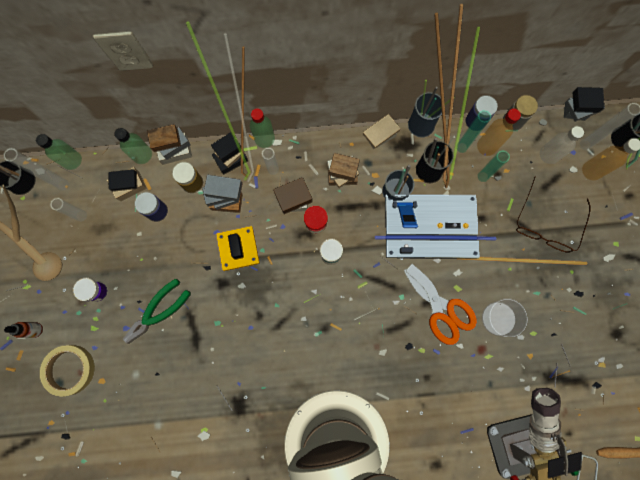

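View pics/scene0.png

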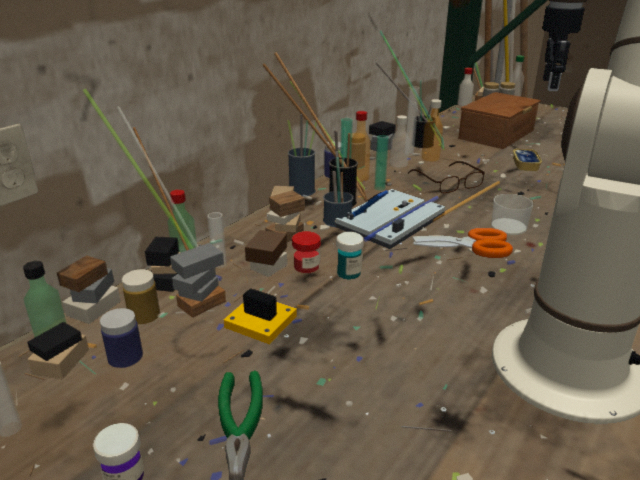

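The top view shows the jig at about (432,226) with slot (452,225) and strap (406,212), the plate at (238,248), the red jar at (316,217) and the teal jar at (331,250). The scene view shows the same layout, with a cup standing just behind the jig.

```bash
cat > h.py <<'E'
import cv2,numpy as np
from cell import *
from scipy.spatial.transform import Rotation as R
def ray(c,uv):
    uv=np.atleast_2d(uv).astype(float)
    d=np.c_[(uv[:,0]-c['cx'])/c['fx'],-(uv[:,1]-c['cy'])/c['fy'],-np.ones(len(uv))]
    return c['xyz'],R.from_rotvec(c['rotation']).apply(d)
def onz(c,uv,z):
    o,d=ray(c,uv); return o+d*((z-o[2])/d[:,2])[:,None]
def proj(c,p):
    q=R.from_rotvec(c['rotation']).inv().apply(np.atleast_2d(p)-c['xyz'])
    return np.c_[c['cx']-c['fx']*q[:,0]/q[:,2],c['cy']+c['fy']*q[:,1]/q[:,2]]
def big(m):
    cs,_=cv2.findContours(m.astype(np.uint8),cv2.RETR_EXTERNAL,cv2.CHAIN_APPROX_NONE)
    return max(cs,key=cv2.contourArea)
def rect(c,cnt,z):
    p=onz(c,cnt[:,0,:],z)[:,:2]
    (x,y),(w,h),a=cv2.minAreaRect((p*1000).astype(np.float32)); return (x/1000,y/1000),(w,h),a
E
python3 - <<'E'
from h import *
im=cv2.imread('pics/top0.png');c=get_calibration('top')
hsv=cv2.cvtColor(im,cv2.COLOR_BGR2HSV);H,S,V=cv2.split(hsv)
print('pl',[rect(c,big((H>18)&(H<35)&(S>150)&(V>120)),z) for z in(0.016,)])
roi=np.zeros(H.shape,bool);roi[185:270,375:495]=1
w=(S<60)&(V>150)&roi
w=cv2.morphologyEx(w.astype(np.uint8),cv2.MORPH_CLOSE,np.ones((7,7)))
print('jig',rect(c,big(w),.022))
print('strap',big((H>100)&(H<120)&(S>150)&(V>60)&roi)[:,0].min(0))
for n,p,z in(('red',(316,217),.062),('teal',(331,250),.074),('slot',(453,225.5),.022),('pad',(408,213),.06),('cup',(400,182),.05)): print(n,onz(c,p,z))
cv2.imwrite('pics/jt.png',cv2.resize(im[175:275,370:500],None,fx=6,fy=6,interpolation=cv2.INTER_CUBIC))
E
```

```text
pl [((0.4245321960449219, 0.17570184326171875), (85.09207153320312, 80.59590148925781), 6.731334209442139)]
jig ((0.4380137939453125, -0.24733975219726562), (209.11636352539062, 170.75595092773438), 83.92802429199219)
strap [397 203]
red [[ 0.46574836 -0.00144307  0.062     ]]
teal [[ 0.3904187  -0.02576035  0.074     ]]
slot [[ 0.42815176 -0.29780097  0.022     ]]
pad [[ 0.45646606 -0.19607378  0.06      ]]
cup [[ 0.52909293 -0.18970763  0.05      ]]
```

View pics/jt.png

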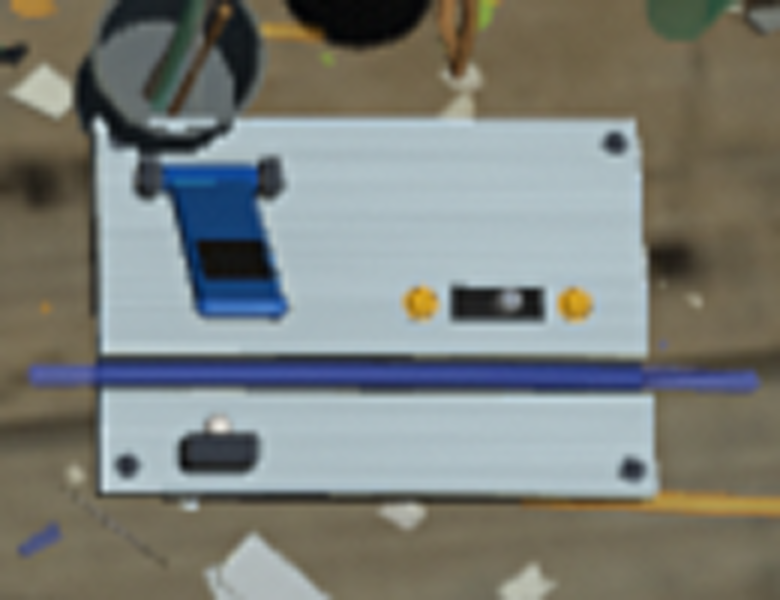

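The enlarged crop shows plungers at (420,302) and (575,304), the slot at 451–544, and the pin tip at (512,299). The jig's corners are at about TR (636,120), BR (658,495) and BL (102,493). The strap pad is at (235,259).

Run:
```python
from h import *
c=get_calibration('top')
f=lambda u,v:((u+.5)/6-.5+370,(v+.5)/6-.5+175)
P=lambda u,v,z:onz(c,f(u,v),z)[0]
TR,BR,BL=P(636,120,.022),P(658,495,.022),P(102,493,.022)
print(np.linalg.norm(TR-BR),np.linalg.norm(BL-BR))
y=(BL-BR)[:2];print('yaw long',np.arctan2(-y[0],y[1]));x=(TR-BR)[:2];print('yaw short',np.arctan2(x[1],x[0]))
a,b=P(420,302,.026),P(575,304,.026);print('plungers',a,b,np.linalg.norm(a-b));y=(a-b);yw=np.arctan2(-y[0],y[1]);print('yaw',yw)
# whole jig by least squares from features (jig frame)
F=[((636,120),(70,-100,22)),((658,495),(-70,-100,22)),((102,493),(-70,100,22)),((420,302),(0,-17,26)),((575,304),(0,-73,26)),((497,304),(0,-45,22))]
from scipy.optimize import least_squares
def res(p):
    r=R.from_euler('z',p[2]); X=r.apply(np.array([q for _,q in F])/1000.)+[p[0],p[1],0]
    return (proj(c,X)-[f(*u) for u,_ in F]).ravel()
s=least_squares(res,[.43,-.25,0]);print('jig',s.x,s.fun.round(1))
r=R.from_euler('z',s.x[2]);o=np.r_[s.x[:2],0]
J=lambda X:r.apply(np.array(X)/1000)+o
pin=P(512,299,.032);print('pin in slot frame y mm',r.inv().apply(pin-o)*1000-[0,-45,22])
print('slot',J([0,-45,22]),'hinge',J([45,60,27]))
for th in np.arange(.4,1.0,.1):
    X=J([45-65*np.cos(th)+7*np.sin(th)*1,60,27+65*np.sin(th)+7*np.cos(th)]);print(round(th,1),X,proj(c,X),'obs',f(235,259))
```

```text
0.13987279918817971 0.19961524726285823
yaw long -0.09817757001711866
yaw short -0.10007356057378801
plungers [ 0.43140807 -0.26778933  0.026     ] [ 0.42535549 -0.32359583  0.026     ] 0.05613376587501677
yaw -0.1080342616236797
jig [ 0.43304883 -0.2513073  -0.09882818] [-0.   0.   0.1  0.1 -0.1  0.   0.2 -0.   0.1 -0.2 -0.2  0.1]
pin in slot frame y mm [-0.12641785 -3.32570751 10.        ]
slot [ 0.4286088  -0.29608772  0.022     ] hinge [ 0.4837493 -0.1960401  0.027    ]
0.4 [ 0.42688509 -0.19040195  0.05875962] [[407.03322512 226.96161541]] obs (408.75, 217.75)
0.5 [ 0.43032438 -0.19074296  0.06430574] [[407.42130989 224.77918821]] obs (408.75, 217.75)
0.6 [ 0.43429746 -0.19113689  0.06947911] [[407.77559002 222.36619048]] obs (408.75, 217.75)
0.7 [ 0.43876466 -0.19157982  0.07422804] [[408.09155853 219.74749574]] obs (408.75, 217.75)
0.8 [ 0.44368132 -0.19206731  0.07850509] [[408.36511296 216.95127119]] obs (408.75, 217.75)
0.9 [ 0.44899834 -0.1925945   0.08226752] [[408.59263977 214.00862821]] obs (408.75, 217.75)
```

Request:
{"name": "drive_tool", "arguments": {
  "series": [
    [[0, 0, 5.6], [0, 0, 0], 0],
    [[0, 0, 5.6], [0, 0, 0], 0],
    [[0, 0, 5.6], [0, 0, 0], 0],
    [[0, 0, 5.7], [0, 0, 0], 0],
    [[0, 0, 5.7], [0, 0, 0], 0],
    [[0, 0, 0], [1, -2.8, 0], 0],
    [[0, 0, 0], [1, -2.8, 0], 0],
    [[0, 0, 0], [1, -2.8, 0], 0],
    [[0, 0, 0], [1, -2.8, 0], 0],
    [[0, 0, 0], [1, -2.8, 0], 0],
    [[0, 0, 0], [1, -2.8, 0], 0],
    [[0, 0, 0], [1, -2.8, 0], 0],
    [[0, 0, 0], [1, -2.8, 0], 0],
    [[0, 0, 0], [1, -2.8, 0], 0],
    [[0, 0, 0], [1, -2.8, 0], 0],
    [[0, 0, 0], [1, -2.8, 0], 0],
    [[0, 0, 0], [1, -2.8, 0], 0],
    [[0, 0, 0], [1, -2.8, 0], 0],
    [[0, 0, 0], [1, -2.8, 0], 0],
    [[0, 0, 0], [1, -2.8, 0], 0]
  ]
}}

```text
clock: 1.82
ee_pos: [0.4402, -0.1956, 0.2563]
tool_rot: [3.138, -0.155, -0.0]
wrist_force: [-0.4, 0.0, 0.4]
width: -0.0001
gripper_force: 0.0
```

Run:
```python
from h import *
s=read_state();print(s['ee_pos'],R.from_rotvec(s['tool_rot']).as_matrix().round(4).tolist())
c=get_calibration('wrist');im=snapshot('wrist');cv2.imwrite('pics/w1.png',im)
o=np.array([.43305,-.25131,0]);r=R.from_euler('z',-.0988)
for n,X in dict(slot=[0,-45,22],pin=[0,-48.3,32],hinge=[45,60,27],pad=[45-65*np.cos(.77)+7*np.sin(.77),60,27+65*np.sin(.77)+7*np.cos(.77)]).items():
    print(n,r.apply(np.array(X)/1000)+o,proj(c,r.apply(np.array(X)/1000)+o))
```

```text
[ 0.44016022 -0.19559811  0.25628189] [[0.9952, -0.0983, -0.0001], [-0.0983, -0.9952, -0.0002], [-0.0001, 0.0002, -1.0]]
slot [ 0.42861123 -0.29609055  0.022     ] [[418.36745774 205.74255991]]
pin [ 0.42828572 -0.29937445  0.032     ] [[424.43563075 207.75894475]]
hinge [ 0.48374891 -0.19604138  0.027     ] [[314.69130415 160.85601768]]
pad [ 0.44216147 -0.19191911  0.07727417] [[314.09997539 214.74636368]]
```

View pics/w1.png

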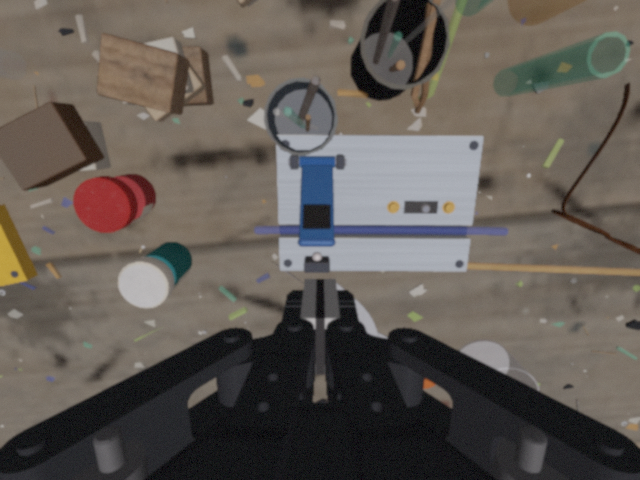

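The wrist view shows the strap pad at (317,217) and the pin at (426,209), both within about 2 px of prediction. Next I descend onto the pad.

Request:
{"name": "drive_tool", "arguments": {
  "series": [
    [[0, 0, 0], [0.1, -0.2, 2.8], 0],
    [[0, 0, 0], [0, 0, 2.8], 0],
    [[0, 0, 0], [0, 0, 2.8], 0],
    [[0, 0, 0], [0, 0, 2.8], 0],
    [[0, 0, 0], [0, 0, 2], 0],
    [[0, 0, 0], [0, 0, 0.8], 0],
    [[0, 0, 0], [-0.1, 0, 0.6], 0],
    [[0, 0, 0], [-0.2, 0, 0.6], 0],
    [[0, 0, 0], [-0.3, 0, 0.6], 0],
    [[0, 0, 0], [-0.3, 0, 0.6], 0],
    [[0, 0, 0], [-0.3, 0, 0.6], 0],
    [[0, 0, 0], [-0.3, 0, 0.6], 0]
  ]
}}

```text
clock: 2.87
ee_pos: [0.4263, -0.194, 0.0804]
tool_rot: [3.137, -0.155, 0.002]
wrist_force: [0.4, -0.1, 0.2]
width: 0.0
gripper_force: 0.2
```

Request:
{"name": "drive_tool", "arguments": {
  "series": [
    [[0, 0, 0], [-0.2, -0.1, 0.5], 0],
    [[0, 0, 0], [-0.2, -0.1, 0.5], 0],
    [[0, 0, 0], [-0.2, 0, 0.5], 0],
    [[0, 0, 0], [0, 0, 0.4], 0],
    [[0, 0, 0], [0, 0, 0.3], 0],
    [[0, 0, 0], [0, 0, 0], 0],
    [[0, 0, 0], [0, 0, 0], 0]
  ]
}}

```text
clock: 3.45
ee_pos: [0.4203, -0.1909, 0.0587]
tool_rot: [3.137, -0.154, -0.001]
wrist_force: [-2.3, 0.8, 10.7]
width: -0.0003
gripper_force: 5.0
```

Request:
{"name": "drive_tool", "arguments": {
  "series": [
    [[0, 0, 0], [0, 0, 0.2], 0],
    [[0, 0, 0], [0, 0, 0], 0],
    [[0, 0, 0], [0, 0, 0], 0],
    [[0, 0, 0], [0, 0, 0], 0],
    [[0, 0, 0], [0, 0, -1], 0],
    [[0, 0, 0], [0, 0, -3], 0],
    [[0, 0, 0], [0, 0, -3], 0],
    [[0, 0, 0], [0, 0, -3], 0],
    [[0, 0, 0], [0, 0, -3], 0],
    [[0, 0, 0], [0, 0, -3], 0],
    [[0, 0, 0], [0, 0, -3], 0],
    [[0, 0, 0], [0, 0, 0], 0]
  ]
}}

```text
clock: 4.45
ee_pos: [0.4237, -0.1921, 0.2516]
tool_rot: [3.133, -0.154, 0.013]
wrist_force: [1.4, 0.1, 0.5]
width: -0.0002
gripper_force: 0.0
```

Run:
```python
from h import *
s=read_state();print(s['ee_pos'],s['wrist_force'])
c=get_calibration('wrist');im=snapshot('wrist')
o=np.array([.43305,-.25131,0]);r=R.from_euler('z',-.0988)
for th in(0,.06,.15,.3):
    X=[45-65*np.cos(th)+7*np.sin(th),60,27+65*np.sin(th)+7*np.cos(th)]
    print(th,proj(c,r.apply(np.array(X)/1000)+o))
for n,X in dict(slot=[0,-45,22],pin=[0,-48.3,32],hinge=[45,60,27],p1=[0,-17,26],p2=[0,-73,26]).items():
    print(n,proj(c,r.apply(np.array(X)/1000)+o))
hsv=cv2.cvtColor(im,cv2.COLOR_BGR2HSV);H,S,V=cv2.split(hsv)
m=((H>10)&(H<30)&(S>150)&(V>150)).astype(np.uint8)
n,_,st,ce=cv2.connectedComponentsWithStats(m)
for i in range(1,n):
    if 20<st[i,4]<800: print('brass?',ce[i],st[i])
cv2.imwrite('pics/w2.png',cv2.resize(im[100:320,240:520],(784,616))[:600])
```

```text
[ 0.42370596 -0.19209305  0.25163926] [1.35452406 0.13527058 0.45930657]
0 [[315.67451876 214.35715355]]
0.06 [[315.64963932 214.6740729 ]]
0.15 [[315.61088216 214.69639636]]
0.3 [[315.54301371 213.45510634]]
slot [[421.55349763 192.05996021]]
pin [[427.89853013 193.64596973]]
hinge [[315.59360994 145.30403939]]
p1 [[394.20044714 192.67017906]]
p2 [[451.18758319 192.6961992 ]]
brass? [  6.07360406 255.58375635] [  0 229  20  45 394]
```

View pics/w2.png

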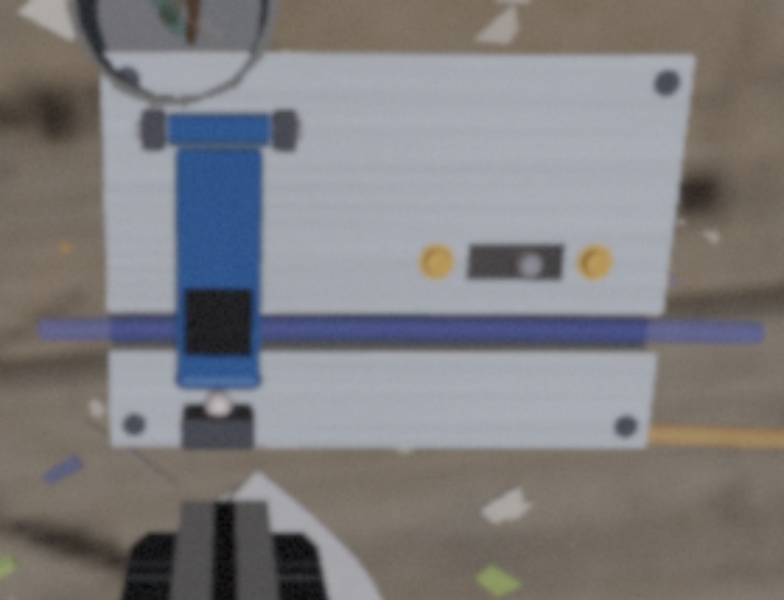

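The strap is shut flat against the detent (strap at crop x 178–260, pad at (218,322)), and the pin is at crop (531,264). Now to the plate.

Request:
{"name": "drive_tool", "arguments": {
  "series": [
    [[0, 0, 0], [-0.27, -2.8, 0], 6],
    [[0, 0, 0], [-0.27, -2.8, 0], 6],
    [[0, 0, 0], [-0.27, -2.8, 0], 6],
    [[0, 0, 0], [-0.27, -2.8, 0], 6],
    [[0, 0, 0], [-0.27, -2.8, 0], 6],
    [[0, 0, 0], [-0.27, -2.8, 0], 6],
    [[0, 0, 0], [-0.27, -2.8, 0], 6],
    [[0, 0, 0], [-0.27, -2.8, 0], 6],
    [[0, 0, 0], [-0.27, -2.8, 0], 6],
    [[0, 0, 0], [-0.27, -2.8, 0], 6],
    [[0, 0, 0], [-0.27, -2.8, 0], 6],
    [[0, 0, 0], [-0.27, -2.8, 0], 6],
    [[0, 0, 0], [-0.27, -2.8, 0], 6],
    [[0, 0, -6.2], [0, 0, 0], 6],
    [[0, 0, -6.2], [0, 0, 0], 6],
    [[0, 0, 0], [0, 0, 0], 6],
    [[0, 0, 0], [0, 0, 0], 6]
  ]
}}

```text
clock: 5.92
ee_pos: [0.4206, 0.1744, 0.2452]
tool_rot: [-3.136, -0.181, 0.003]
wrist_force: [0.7, 0.5, -0.4]
width: 0.06
gripper_force: 0.0
```

```bash
cat > m.py <<'E'
from h import *
s=read_state();c=get_calibration('wrist');im=snapshot('wrist')
M=R.from_rotvec(s['tool_rot']).as_matrix()
print(s['clock'],s['ee_pos'],M.round(4).tolist(),s['width'])
hsv=cv2.cvtColor(im,cv2.COLOR_BGR2HSV);H,S,V=cv2.split(hsv)
cnt=big((H>15)&(H<35)&(S>150)&(V>100))
print('slab',rect(c,cnt,.016))
x,y,w,h=cv2.boundingRect(cnt);print(x,y,w,h)
m=np.zeros(H.shape,np.uint8);cv2.fillPoly(m,[cv2.convexHull(cnt)],1)
m=cv2.erode(m,np.ones((15,15)))
hc=big((m>0)&(V<70)&(S<120));print('handle',rect(c,hc,.052),cv2.boundingRect(hc))
cv2.imwrite('pics/w3.png',im)
E
python3 m.py
```

```text
5.9167 [0.42059132 0.17437187 0.24522156] [[0.9934, 0.1148, -0.002], [0.1148, -0.9934, 0.0], [-0.002, -0.0002, -1.0]] 0.06004999558429923
slab ((0.42370843505859374, 0.17520758056640626), (82.74095153808594, 78.63136291503906), 6.628211498260498)
278 159 81 83
handle ((0.42583306884765626, 0.1753448486328125), (49.40793228149414, 18.688724517822266), 6.102164268493652) (308, 179, 22, 55)
```

View pics/w3.png

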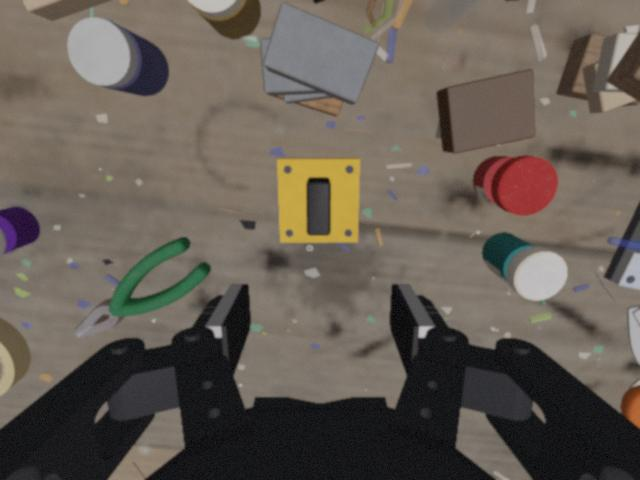

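The wrist view shows the plate centred at (319,200) with its handle upright at (318,206), aligned with the gripper. I descend and grip.

Request:
{"name": "drive_tool", "arguments": {
  "series": [
    [[0, 0, 0], [0.35, -0.05, 2.8], 6],
    [[0, 0, 0], [0, 0, 2.8], 6],
    [[0, 0, 0], [0, 0, 2.8], 6],
    [[0, 0, 0], [0, 0, 2.8], 6],
    [[0, 0, 0], [0, 0, 2.8], 6],
    [[0, 0, 0], [0, 0, 2.8], 6],
    [[0, 0, 0], [0, 0, 1.7], 6],
    [[0, 0, 0], [0, 0, 1.0], 6],
    [[0, 0, 0], [0, 0, 0], 6],
    [[0, 0, 0], [0, 0, 0], 6]
  ]
}}

```text
clock: 6.8
ee_pos: [0.4247, 0.1755, 0.0514]
tool_rot: [3.136, 0.183, -0.001]
wrist_force: [-0.1, -0.6, 0.4]
width: 0.0603
gripper_force: 0.0
```

Request:
{"name": "drive_tool", "arguments": {
  "series": [
    [[0, 0, 0], [-0.05, 0, 0.3], 6],
    [[0, 0, 0], [0, 0, 0], 2],
    [[0, 0, 0], [0, 0, 0], 1],
    [[0, 0, 0], [0, 0, 0], 1],
    [[0, 0, 0], [0, 0, 0], 1],
    [[0, 0, 0], [0, 0, 0], 1],
    [[0, 0, 0], [0, 0, 0], 1],
    [[0, 0, 0], [0, 0, 0], 1]
  ]
}}

```text
clock: 7.47
ee_pos: [0.4249, 0.1757, 0.0492]
tool_rot: [-3.136, -0.185, -0.003]
wrist_force: [-1.8, -0.3, 6.9]
width: 0.0207
gripper_force: 59.7
```

```bash
python3 m.py|head -3
```

```text
7.4667 [0.42492804 0.17569866 0.04924141] [[0.9931, 0.1176, 0.0018], [0.1176, -0.9931, 0.0001], [0.0018, 0.0001, -1.0]] 0.020694924495654715
slab ((0.43413153076171873, 0.17588630676269532), (67.1427230834961, 79.7882308959961), 6.7745161056518555)
229 197 182 138
```

Request:
{"name": "drive_tool", "arguments": {
  "series": [
    [[0, 0, 0], [0, 0, -0.5], 1],
    [[0, 0, 0], [0, 0, -1.5], 1],
    [[0, 0, 0], [0, 0, -2], 1],
    [[0, 0, 0], [0, 0, -2], 1],
    [[0, 0, 0], [0, 0, -2], 1],
    [[0, 0, 0], [0, 0, -2], 1],
    [[0, 0, 0], [0, 0, -2], 1],
    [[0, 0, 0], [0, 0, -2], 1],
    [[0, 0, 0], [0, 0, -1], 1],
    [[0, 0, 3.1], [0, 0, 0], 1],
    [[0, 0, 3.1], [0, 0, 0], 1],
    [[0, 0, 3.1], [0, 0, 0], 1],
    [[0, 0, 3.1], [0, 0, 0], 1],
    [[0, 0, 0], [0, 0, 0], 1],
    [[0, 0, 0], [0, 0, 0], 1]
  ]
}}

```text
clock: 8.77
ee_pos: [0.4237, 0.1752, 0.198]
tool_rot: [3.137, -0.152, -0.001]
wrist_force: [-0.6, -0.5, -2.7]
width: 0.021
gripper_force: 59.0
```

Request:
{"name": "drive_tool", "arguments": {
  "series": [
    [[0, 0, 0], [0.1, 1.0, 0], 1],
    [[0, 0, 0], [0.2, 1.8, 0], 1],
    [[0, 0, 0], [0.3, 2.78, 0], 1],
    [[0, 0, 0], [0.3, 2.78, 0], 1],
    [[0, 0, 0], [0.3, 2.78, 0], 1],
    [[0, 0, 0], [0.3, 2.78, 0], 1],
    [[0, 0, 0], [0.3, 2.78, 0], 1],
    [[0, 0, 0], [0.3, 2.78, 0], 1],
    [[0, 0, 0], [0.3, 2.78, 0], 1],
    [[0, 0, 0], [0.3, 2.78, 0], 1],
    [[0, 0, 0], [0.3, 2.78, 0], 1],
    [[0, 0, 0], [0.3, 2.78, 0], 1],
    [[0, 0, 0], [0.3, 2.78, 0], 1],
    [[0, 0, 0], [0.3, 2.78, 0], 1],
    [[0, 0, 0], [0.3, 2.78, 0], 1],
    [[0, 0, 0], [0.3, 2.78, 0], 1],
    [[0, 0, 0], [0.3, 2.78, 0], 1],
    [[0, 0, 0], [0.3, 2.78, 0], 1],
    [[0, 0, 0], [0, 0, 0], 1],
    [[0, 0, 0], [0, 0, 0], 1]
  ]
}}

```text
clock: 10.43
ee_pos: [0.4277, -0.3018, 0.1977]
tool_rot: [-3.137, 0.158, 0.001]
wrist_force: [0.0, 1.6, -3.1]
width: 0.0212
gripper_force: 59.3
```

Run:
```python
from h import *
s=read_state();c=get_calibration('wrist');im=snapshot('wrist')
M=R.from_rotvec(s['tool_rot']).as_matrix();p=s['ee_pos']
print(s['clock'],p,M.round(4).tolist(),s['width'],s['wrist_force'],s['gripper_force'])
hsv=cv2.cvtColor(im,cv2.COLOR_BGR2HSV);H,S,V=cv2.split(hsv)
cnt=big((H>15)&(H<35)&(S>150)&(V>100))
w=onz(c,cnt[:,0,:],p[2]-.0492+.016)-p; t=w@M  # tool axes
print('slab in tool mm',(t.min(0)*1000).round(1),(t.max(0)*1000).round(1))
q=t[np.argsort(-t[:,0])][:0]
top=t[(t[:,0]>t[:,0].max()-.003)&(abs(t[:,1])<.036)];k=np.polyfit(top[:,1],top[:,0],1);print('far edge x',k)
d=np.array([.4284,-.300,p[2]])-p;print('to target tool cm',(d@M*100).round(2))
```

```text
10.4333 [ 0.42773946 -0.30182429  0.19768517] [[0.9949, -0.1007, -0.0005], [-0.1007, -0.9949, 0.0007], [-0.0006, -0.0006, -1.0]] 0.021218583318959677 [ 0.02392654  1.56948189 -3.09573485] 59.31999921798706
slab in tool mm [-24.3 -38.9  33.2] [43.3 40.6 33.2]
far edge x [0.00494674 0.04246186]
to target tool cm [ 0.05 -0.19  0.  ]
```

Request:
{"name": "drive_tool", "arguments": {
  "series": [
    [[0, 0, 0], [0.03, -0.25, 2], 1],
    [[0, 0, 0], [0, 0, 2.5], 1],
    [[0, 0, 0], [0, 0, 2.5], 1],
    [[0, 0, 0], [0, 0, 2.5], 1],
    [[0, 0, 0], [0, 0, 1], 1],
    [[0, 0, 0], [0, 0, 0], 1],
    [[0, 0, 0], [0, 0, 0], 1]
  ]
}}

```text
clock: 11.07
ee_pos: [0.4294, -0.2966, 0.0935]
tool_rot: [-3.137, 0.152, 0.001]
wrist_force: [0.4, 0.7, -1.9]
width: 0.0206
gripper_force: 59.2
```

Request:
{"name": "drive_tool", "arguments": {
  "series": [
    [[0, 0, 0], [-0.1, 0.25, 0], 1],
    [[0, 0, 0], [0, 0, 0], 1],
    [[0, 0, 0], [0, 0, 0], 1],
    [[0, 0, 0], [0, 0, 0], 1]
  ]
}}

```text
clock: 11.4
ee_pos: [0.4283, -0.3006, 0.0943]
tool_rot: [3.136, -0.155, 0.002]
wrist_force: [-0.5, 0.0, -3.4]
width: 0.0207
gripper_force: 59.2
```

Request:
{"name": "drive_tool", "arguments": {
  "series": [
    [[0, 0, 0], [0, -0.1, 0.6], 1],
    [[0, 0, 0], [0, 0, 0.4], 1],
    [[0, 0, 0], [0, 0, 0.3], 1],
    [[0, 0, 0], [0, 0, 0.2], 1],
    [[0, 0, 0], [0, 0, 0], 1],
    [[0, 0, 0], [0, 0, 0], 1]
  ]
}}

```text
clock: 11.9
ee_pos: [0.4278, -0.2988, 0.078]
tool_rot: [-3.137, 0.154, 0.001]
wrist_force: [-0.1, -0.1, -2.6]
width: 0.0211
gripper_force: 59.4
```

Underside is below pin-tip height with no contact force, so the hole is over the pin. I keep lowering.

Request:
{"name": "drive_tool", "arguments": {
  "series": [
    [[0, 0, 0], [0, 0, 0.2], 1],
    [[0, 0, 0], [0, 0, 0.1], 1],
    [[0, 0, 0], [0, 0, 0], 1],
    [[0, 0, 0], [0, 0, 0], 1],
    [[0, 0, 0], [0, 0, 0], 1]
  ]
}}

```text
clock: 12.32
ee_pos: [0.4279, -0.299, 0.0754]
tool_rot: [3.138, -0.155, 0.0]
wrist_force: [-0.6, 0.7, -2.1]
width: 0.0212
gripper_force: 59.4
```

Request:
{"name": "drive_tool", "arguments": {
  "series": [
    [[0, 0, 0], [0, 0, 0.1], 1],
    [[0, 0, 0], [0, 0, 0.1], 1],
    [[0, 0, 0], [0, 0, 0.1], 1],
    [[0, 0, 0], [0, 0, 0.1], 1],
    [[0, 0, 0], [0, 0, 0], 1],
    [[0, 0, 0], [0, 0, 0], 1]
  ]
}}

```text
clock: 12.82
ee_pos: [0.428, -0.299, 0.0716]
tool_rot: [3.137, -0.154, -0.0]
wrist_force: [-2.1, 0.6, 5.8]
width: 0.0212
gripper_force: 60.6
```

Request:
{"name": "drive_tool", "arguments": {
  "series": [
    [[0, 0, 0], [0, 0, 0.1], 1],
    [[0, 0, 0], [0, 0, 0.1], 1],
    [[0, 0, 0], [0, 0, 0.1], 1],
    [[0, 0, 0], [0, 0, 0], 1],
    [[0, 0, 0], [0, 0, 0], 1],
    [[0, 0, 0], [0, 0, 0], 1]
  ]
}}

```text
clock: 13.32
ee_pos: [0.4279, -0.299, 0.0712]
tool_rot: [3.136, -0.154, -0.001]
wrist_force: [-10.7, 7.2, 33.2]
width: 0.021
gripper_force: 64.5
```

Run:
```python
from h import *
s=read_state();p=s['ee_pos'];M=R.from_rotvec(s['tool_rot']).as_matrix()
print(s['clock'],p,M.round(3).tolist(),s['wrist_force'],s['wrist_torque'],s['gripper_force'])
r=R.from_euler('z',-.0988);print('tcp in slot mm',r.inv().apply(p-[.42861,-.29609,.022])*1000)
cv2.imwrite('pics/w5.png',snapshot('wrist'))
```

```text
13.3167 [ 0.42791279 -0.29899756  0.07118036] [[0.995, -0.098, -0.001], [-0.098, -0.995, -0.002], [-0.001, 0.002, -1.0]] [-10.74059898   7.17674805  33.20144196] [1.56010145 2.07401648 0.01353821] 64.51191186904907
tcp in slot mm [-0.4070076  -2.96214945 49.18036136]
```

View pics/w5.png

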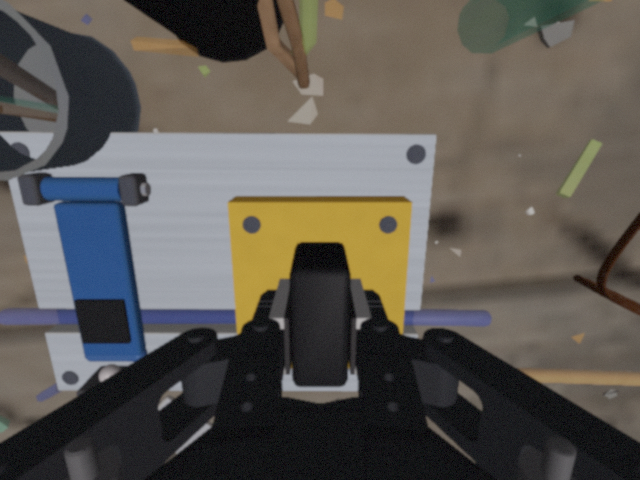

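The wrist view shows the plate flat and square on the jig and the strap shut at left. TCP height matches the fully-home value (49.2 mm above the jig's top face), and the force rose sharply to 33 N, as against a hard stop. I hand it in.

```bash
python3 -c "
from cell import *
print(job_done())"
```

```text
the job is handed in; nothing more can be done
None
```

I handed the job in at 13.3 s with the strap snapped shut and the clamp plate over the pin, held down fully home at about 33 N; I touched neither jar, and no verdict came back.

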